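Lock the tube head on the vortex mixer with its R-clip

TASK

Set the white tube head over the spindle of the vortex mixer, all the way down onto its shoulder, and lock it there: push the straight leg of the steel R-clip through the cross hole of the spindle, just above the head's hub, until the sprung bow snaps over the spindle and closes round it, then let go. The spindle sits in rubber and gives way as you push, so go on by feel until the bow has sprung over, without forcing the clip or ramming the head, and leave the vial, the specimen cup and the reagent bottle where they stand.

Things in the scene. Friction and masses are not known exactly. Their poses are not given: they have to be found in the camera images.
- mixer: Bench vortex mixer, a white box 170 x 150 x 85 mm (x, y, z), fixed on the worktop; origin at the centre of its underside, front (-x side) with a black knob and a rocker switch. A steel spindle on a rubber mount rises from the middle of its top. The spindle gives way sideways by about 1.1 mm per newton and springs back (over 22 mm, some 20 N, overstrains it), and sinks 0.17 mm per newton; it does not turn.
- shoulder (a point): Centre of the top of the spindle's aluminium shoulder, 38 mm across, 112 mm above the worktop; the tube head comes to rest on it. Above it the bare spindle is 14 mm in diameter; its top, 62.5 mm above this point, is coned over the last 6 mm.
- cross_hole (a point): Centre of the spindle's cross hole, 48.5 mm above the shoulder (160.5 mm above the worktop); moves with the spindle. x: along the hole, which runs through from the mixer's front to its back, open at both ends; z: up the spindle. The hole is 6 mm wide, eight-sided, 14 mm long. With the head home the hub's top lies 4.5 mm below this point and the spindle's top 14 mm above it.
- tube_head: Tube head, about 0.16 kg: white plastic disc, 112 mm in diameter, 20 mm thick, with eight blind tube holes; in its middle an aluminium hub, 30 mm in diameter, stands 24 mm above the disc (44 mm above the underside): grasp it there. A 17 mm bore goes through hub and disc. Origin: centre of the underside, z up. Home on the spindle the underside lies on the shoulder, at any turn about z.
- r_clip: R-clip of 4 mm steel wire, 0.05 kg, lying flat. Origin: centre of the underside of its double-coil loop, 24 x 22 x 8 mm (x, y, z), straight flanks at y = +-11 mm to grasp across y. The straight leg runs along +x at y = -9, z = 2 mm to its tapered tip at x = 75 mm. The bow, a sprung arm, starts at the loop's +y flank and runs beside the leg in the same plane to a flared lip at x = 64 mm.
- clip_seat (a point): Point on the leg's axis beside the middle of the bow's round seat (x = 44, y = -9, z = 2 mm on r_clip, same axes). With the clip snapped on it coincides with cross_hole but for the play of the hole. The bow begins to bear on the spindle some 15 mm short of that and takes about 10 to 15 N along the leg to spread; as it snaps over the force drops at once; a hard bend behind the seat stops the clip.
- clip_tip (a point): The very tip of the clip's leg (x = 75, y = -9, z = 2 mm on r_clip, same axes); the leg tapers to 2.4 mm there.
- clip_bow (a joint): Spread of the clip's bow in rad: 0 with the bow relaxed or snapped on, 0.03 to 0.06 while its pinch rides over the spindle.
- vial: Bystander: small clear vial, 32 mm in diameter, 75 mm high; origin at the centre of its underside.
- specimen_cup: Bystander: small specimen cup with ribbed lid, 41 mm in diameter, 39 mm high; origin at the centre of its underside.
- reagent_bottle: Bystander: clear reagent bottle, 44 mm in diameter, 120 mm high; origin at the centre of its underside.

How it is judged:
By the outcome, as a careful person would: the job done as asked, in the order asked, and still so for the second after the job is handed in, with the robot touching nothing.
It also fails if it takes over 72 s, if anything falls off the work surface, if the arm or the gripper's body presses on something with over 40 N, if the wrist force passes 120 N, or if a joint passes its speed limit or range.

ROBOT

A 6-joint arm with a two-finger parallel gripper is mounted at the origin on a cart in front of the work surface, level with it; the furniture and walls round the work are solid. World frame = base frame: x ahead of the robot, y to its left, z up, the work surface at z = 0. Lengths are in m, angles in rad, forces in N, time in s.
With the tool pointing down it reaches from about 0.25 to 0.775 m from the base axis. Payload 8.9 kg.
Tool frame: the origin (TCP) lies between the finger pads; the fingertips stand arm.nose_length ahead of it and the grasp point (between the pads) lies 11 mm behind it (arm.nose_length is the distance from the TCP to the fingertips, in m); z points along the fingers, y is the line along which they close (so a half turn about z gives the same grasp; the last joint's range is limited). The gripper opens to 85 mm and grips with 20 to 120 N. Pads are 22 mm wide; open, the fingers measure 114 mm over their backs; the gripper's body (76 mm by 85 mm) begins 54 mm behind the grasp point. The pads swing forward as they close: fully open they stand 13 mm farther back than shut.
Start: joints at [-1.24, 0.291, -0.153, 1.127, 0, 1.431], TCP at [0.238, -0.468, 0.206] pointing down, gripper open.
Joint ranges: [-2.52, 2.52], [-0.91, 1.74], [-1.3, 1.37], [-1.96, 2.02], [-1.52, 1.47], [-3.14, 3.14]. Speed limits (rad/s): [2.22, 2.22, 2.79, 3.14, 3.14, 3.14].

INTERFACE

Orientations are given as a unit quaternion [x, y, z, w].
In Python, from cell import arm gives the robot as it stands.
- The arm moves only by the tool carry_out, never from a script. Its argument "commands" is one flat list of numbers, 6 for each row, row after row: the shift along the tool's x, y, z in cm, then the turn, a rotation vector about the tool's x, y, z in degrees. In form: [dx, dy, dz, wx, wy, wz, dx, dy, dz, wx, wy, wz, ...]. A call has 1 to 20 rows; each row is the pose to reach, as a shift and turn from the pose commanded when the call began, along the tool's axes at that moment; what a row does not reach only later rows make up. A row lasts 1/10 s, in which the tool goes at most 50 mm and 8.59 degrees, less where a joint would pass 70% of its speed; a pose out of reach is approached as far as the arm can. A call with a gripper value outside its range is refused whole. "fingers" is the finger opening in cm, from 0 to 8.54, set as the call begins (left out, the last holds). The fingers move at their own pace and stop on an object; "squeeze" is the grip in N (left out, the last holds). Time passes only in rows, so rows that repeat a pose let the fingers close. It gives the time, the measured TCP pose, the force, the opening and the grip force at its end, in the units of the state.
- arm.observe(): the state, without advancing time (a new reading comes with each control period).
- arm.camera(name): name is "side" or "top" or "wrist"; returns the picture (480x640x3 uint8, red, green, blue); there is no depth.
- arm.camera_model(name): a dict with "fx", "fy", "cx", "cy" (pixels), "rvec" (rotation vector, rad) and "tvec" (3), from world to camera coordinates, as OpenCV has them. Camera axes: x right, y down, z forward; pixel columns grow to the right and rows downward; lengths in m; the calibration is good to about 2 mm. A picture is of the moment at which its call begins: read the wrist's pose just before it. camera_model takes no time and is no camera call; for the wrist camera it gives the pose at the moment of the call.
- arm.job_done(): hands the job in; it is judged then, once.
The state is a dict: "time_s": time; "qpos": joint angles; "qvel": joint speeds; "tau": joint torques, N m; "tcp_pos": TCP position; "tool_rot": TCP orientation; "ft_force": force on the tool from outside, world axes, zero at the start; "moment": the same for the moment, N m; "grip_width": finger opening in m; "grip_force": force on a finger pad.
Only numpy, scipy, OpenCV 4.12 (cv2) and the standard library are available. Lean on these libraries where they do the work, as an engineer would, in place of code of your own. Each camera call takes 0.05 s, during which the arm holds its last target. There are 200 camera calls.

## Working session

There is one attempt and no reset: what is moved stays moved. The work goes in short steps, Python scripts to look and compute and a tool call to move; the robot and the scene stay as the last step left them, time stands still between calls to the robot, and variables do not carry over. Pictures are saved under pics/ and viewed, at most 10 in all, crops included, and the job is handed in when it is done.

Besides the shell and the picture viewer there is one more tool, called after "Emit:" in YAML: its name, and indented under it one key for each argument. carry_out: Moves the arm, as the interface text tells. Its arguments: {"type":"object","properties":{"commands":{"type":"array"},"fingers":{"type":"number"},"squeeze":{"type":"number"}},"required":["commands"]}

```bash
mkdir -p pics
cat > h.py <<'E'
import numpy as np,cv2
from scipy.spatial.transform import Rotation as R
from cell import arm
def snap(n,f):
    m=arm.camera_model(n); im=arm.camera(n); cv2.imwrite('pics/'+f,im[:,:,::-1]); return im,m
def ray(m,u,v):
    Rm=R.from_rotvec(np.ravel(m['rvec'])).as_matrix(); t=np.ravel(m['tvec'])
    d=Rm.T@np.array([(u-m['cx'])/m['fx'],(v-m['cy'])/m['fy'],1]); return -Rm.T@t,d
def atz(m,u,v,z):
    c,d=ray(m,u,v); return c+d*(z-c[2])/d[2]
def proj(m,p):
    Rm=R.from_rotvec(np.ravel(m['rvec'])).as_matrix(); q=Rm@np.array(p)+np.ravel(m['tvec'])
    return np.array([m['fx']*q[0]/q[2]+m['cx'],m['fy']*q[1]/q[2]+m['cy']])
E
python3 - <<'E'
from h import *
for n in('side','top'):
    im,m=snap(n,n+'0.png'); print(n,{k:np.round(v,3).tolist() for k,v in m.items()})
s=arm.observe(); print(s, arm.nose_length)
E
```

```text
side {'fx': 548.222, 'fy': 548.222, 'cx': 314.256, 'cy': 237.417, 'rvec': [2.186, -0.21, 0.119], 'tvec': [-0.562, 0.124, 1.5]}
top {'fx': 526.486, 'fy': 526.486, 'cx': 318.53, 'cy': 239.117, 'rvec': [2.192, -2.142, 0.168], 'tvec': [-0.067, 0.581, 1.39]}
{'time_s': 0.1, 'qpos': array([-1.24028219e+00,  2.91218744e-01, -1.54037855e-01,  1.12668256e+00,
        1.40011358e-05,  1.43151454e+00]), 'qvel': array([-0.00155242, -0.00042693,  0.00295063, -0.00018384,  0.0019131 ,
       -0.00036229]), 'tau': array([ 1.74376535e-03, -5.37978351e+01,  3.31917787e+01,  9.26299486e-03,
       -2.95338050e-04,  4.96024896e-06]), 'tcp_pos': array([ 0.23755298, -0.46772555,  0.20579729]), 'tool_rot': array([ 9.72537938e-01,  2.32743707e-01, -4.75846126e-05, -5.69472231e-04]), 'ft_force': array([ 0.58078275,  0.3960592 , -0.18356229]), 'moment': array([-0.00743915, -0.00556288,  0.00900214]), 'grip_force': 0.0, 'grip_width': 0.08527967437285369} 0.008
```

View pics/top0.png

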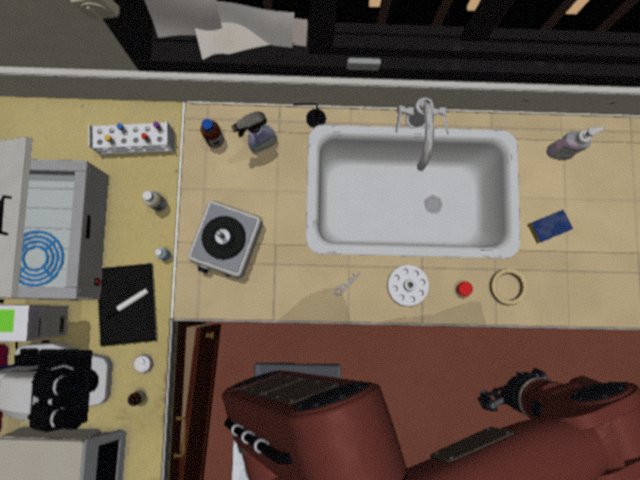

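View pics/side0.png

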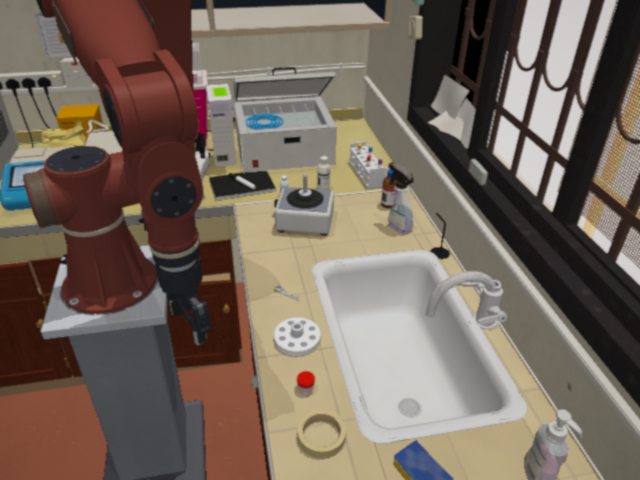

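Top view: mixer about (225,238) with its knob near (203,268), clip at (346,283), head at (408,285) and red-lidded cup at (465,289). The side view shows the same, with the spindle tip at (305,178).

Run:
```python
from h import *
t=arm.camera_model('top'); s=arm.camera_model('side')
P=lambda n,m,u,v,z:print(n,np.round(atz(m,u,v,z),4))
P('head hub',t,409,285,.044);P('head side',s,297,325,.044)
P('clip loop',t,339,291,.004);P('clip end',t,355,273,.004)
P('cup',t,465,289,.039)
P('spindle top T',t,221,237,.1745);P('spindle top S',s,305,177,.1745);P('shoulder S',s,305,197,.112)
for q in[(208,202),(262,215),(240,278),(190,262)]:P('mix',t,*q,.085)
for n in('top','side'):
    im=cv2.imread(f'pics/{n}0.png')
    (a,b,c,d)=(180,190,450,320) if n=='top' else(230,140,350,400)
    if n=='top': cr=cv2.resize(im[195:305,180:380],None,fx=4,fy=4,interpolation=cv2.INTER_CUBIC)
    else: cr=cv2.resize(im[160:310,230:350],None,fx=4,fy=4,interpolation=cv2.INTER_CUBIC)
    cv2.imwrite(f'pics/{n}0c.png',cr)
```

```text
head hub [ 0.4636 -0.2988  0.044 ]
head side [ 0.4712 -0.2993  0.044 ]
clip loop [ 0.4446 -0.1136  0.004 ]
clip end [ 0.495 -0.157  0.004]
cup [ 0.4564 -0.4517  0.039 ]
spindle top T [0.5641 0.1881 0.1745]
spindle top S [0.578  0.1749 0.1745]
shoulder S [0.5759 0.1635 0.112 ]
mix [0.6675 0.2407 0.085 ]
mix [0.6366 0.0978 0.085 ]
mix [0.4699 0.1488 0.085 ]
mix [0.5083 0.2795 0.085 ]
```

View pics/top0c.png

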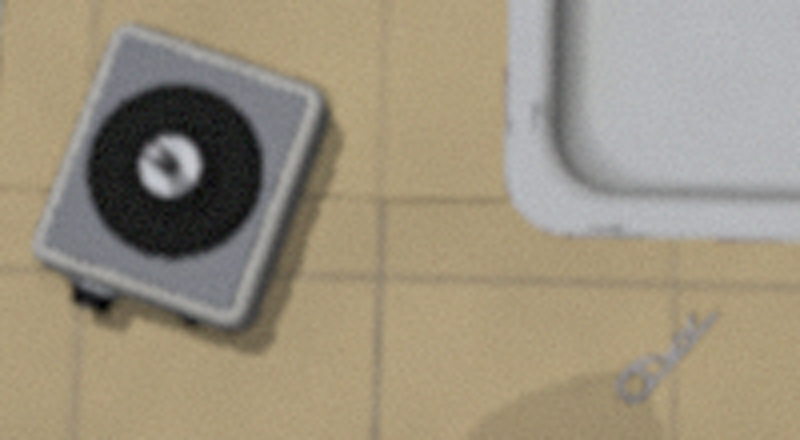

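```bash
cat >> h.py <<'E'
def cmd(pos,yaw,s=None,tilt=(0,0,0)):
    "row (cm,deg) from current measured pose to tool-down pose with tool x at yaw deg"
    s=s or arm.observe(); R0=R.from_quat(s['tool_rot'])
    y=np.radians(yaw); Rt=R.from_matrix(np.array([[np.cos(y),np.sin(y),0],[np.sin(y),-np.cos(y),0],[0,0,-1]]))
    d=R0.inv().apply(np.array(pos)-s['tcp_pos'])*100; w=np.degrees((R0.inv()*Rt).as_rotvec())
    print('row',np.round(d,2).tolist(),np.round(w,2).tolist())
E
python3 - <<'E'
from h import *
cmd([.466,-.299,.25],90)
m=arm.camera_model('wrist'); s=arm.observe()
c,d=ray(m,m['cx'],m['cy']); Rt=R.from_quat(s['tool_rot']).inv()
print(m['fx'],Rt.apply(c-s['tcp_pos']),Rt.apply(d),ray(m,320,0)[1])
E
```

```text
row [28.01, -4.71, -4.41] [-0.05, -0.04, -63.08]
419.16131534447436 [ 0.0742275  -0.00030047 -0.16605006] [-0.28761257 -0.00177126  0.9577452 ] [ 0.22945353  0.11858436 -1.12157534]
```

Emit:
carry_out:
  commands: [28,-4.7,-4.4,0,0,-63,28,-4.7,-4.4,0,0,-63,28,-4.7,-4.4,0,0,-63,28,-4.7,-4.4,0,0,-63,28,-4.7,-4.4,0,0,-63,28,-4.7,-4.4,0,0,-63,28,-4.7,-4.4,0,0,-63,28,-4.7,-4.4,0,0,-63,28,-4.7,-4.4,0,0,-63,28,-4.7,-4.4,0,0,-63,28,-4.7,-4.4,0,0,-63,28,-4.7,-4.4,0,0,-63]
  fingers: 8.54
  squeeze: 40

```text
time_s: 1.3
tcp_pos: [0.4659, -0.2997, 0.2503]
tool_rot: [0.708, 0.706, 0.0, -0.0]
ft_force: [-0.6, -0.8, 0.4]
grip_width: 0.0858
grip_force: 0.0
```

Run:
```python
from h import *
im,m=snap('wrist','w1.png'); s=arm.observe(); print(s['tcp_pos'],s['tool_rot'],s['time_s'])
np.save('w1.npy',m,allow_pickle=True)
```

```text
[ 0.46586062 -0.29963291  0.25028996] [ 7.08027606e-01  7.06184755e-01  1.76392616e-05 -3.70956471e-05] 1.35
```

View pics/w1.png

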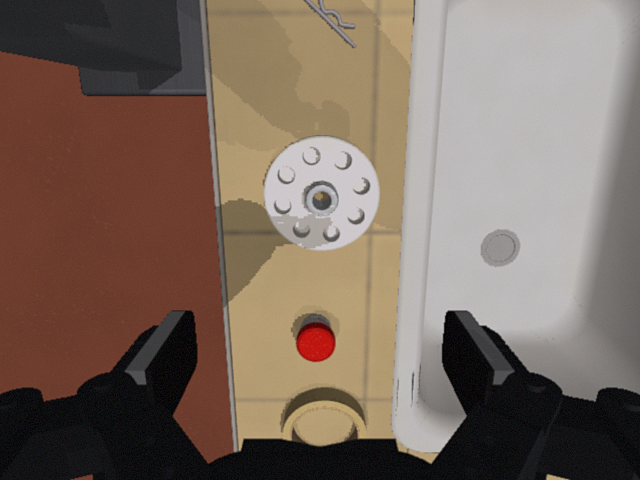

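Wrist view: head disc centred about (322,192), hub top about (321,200), clip tip (355,46), cup below at (315,340).

Run:
```python
from h import *
m=np.load('w1.npy',allow_pickle=True).item()
print(atz(m,321,200,.044),atz(m,322,192,.02),atz(m,355,46,.002))
h=atz(m,321,200,.044)
cmd([h[0],h[1],.06],90); cmd([h[0],h[1],.033],90)
```

```text
[ 0.46800975 -0.30023027  0.044     ] [ 0.46905879 -0.29728445  0.02      ] [ 0.49909891 -0.16686272  0.002     ]
row [-0.06, 0.22, 19.03] [-0.0, -0.0, -0.15]
row [-0.06, 0.22, 21.73] [-0.0, -0.0, -0.15]
```

Emit:
carry_out:
  commands: [0,0.3,18.5,0,0,0,0,0.3,18.5,0,0,0,0,0.3,18.5,0,0,0,0,0.3,18.5,0,0,0,0,0.3,19.5,0,0,0,0,0.3,20.5,0,0,0,0,0.3,21.2,0,0,0,0,0.3,21.7,0,0,0,0,0.3,21.7,0,0,0,0,0.3,21.7,0,0,0]

```text
time_s: 2.35
tcp_pos: [0.4695, -0.2999, 0.0341]
tool_rot: [0.708, 0.707, 0.0, 0.001]
ft_force: [-0.0, -0.7, 0.1]
grip_width: 0.0854
grip_force: 0.0
```

Emit:
carry_out:
  commands: [0,0,0,0,0,0,0,0,0,0,0,0,0,0,0,0,0,0,0,0,0,0,0,0,0,0,0,0,0,0,0,0,0,0,0,0,0,0,0,0,0,0,0,0,0,0,0,0,0,0,0,0,0,0]
  fingers: 0
  squeeze: 40

```text
time_s: 3.25
tcp_pos: [0.4691, -0.2994, 0.0333]
tool_rot: [0.708, 0.707, 0.0, -0.0]
ft_force: [0.6, -0.2, -0.1]
grip_width: 0.0002
grip_force: 0.0
```

Run:
```python
from h import *
im,m=snap('wrist','w2.png'); s=arm.observe(); print(s['tcp_pos'],s['ft_force'],s['grip_width'])
im2,m2=snap('top','t2.png'); np.save('w2.npy',m,allow_pickle=True)
a=im[100:480,120:520]; b=cv2.resize(im2[240:330,360:460],None,fx=4,fy=4); b=b[:380]
b=b[:360]; a=a[:360]
cv2.imwrite('pics/c2.png',np.hstack([a,b])[:,:,::-1])
```

```text
[ 0.46906927 -0.29944764  0.0333149 ] [-0.06807073  0.34993565  0.51244318] 0.00021573946568878428
```

View pics/c2.png

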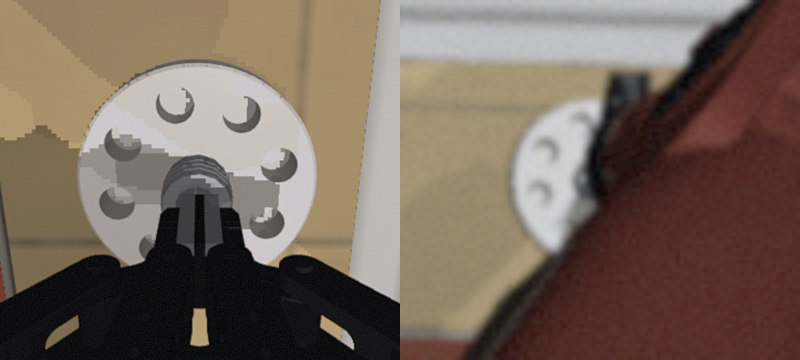

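Run:
```python
from h import *
m=np.load('w2.npy',allow_pickle=True).item(); s=arm.observe(); p=s['tcp_pos']
o=np.array([120,100])
print('hub top proj',proj(m,[.468,-.300,.044])-o,'hub base',proj(m,[.468,-.300,.02])-o)
for dz in(.008,0,-.011,-.03): print(dz,proj(m,p-[0,0,dz])-o)
for z in(.02,):print(atz(m,120+78,280,z),atz(m,120+316,280,z),atz(m,317,160,z))
t=arm.camera_model('top'); print(atz(t,360+511/4.,240+182/4.,.02))
```

```text
hub top proj [195.08666045 205.41186758] hub base [195.58772168 182.58444586]
0.008 [197.87283694 185.95502034]
0 [197.81232463 193.28137501]
-0.011 [197.7201968  204.43548762]
-0.03 [197.53088326 227.35608129]
[ 0.41390482 -0.29869608  0.02      ] [ 0.52339172 -0.29874299  0.02      ] [ 0.4687643  -0.24417049  0.02      ]
[ 0.46816245 -0.52053918  0.02      ]
```

Run:
```python
from h import *
im,m=snap('side','s3.png'); p=arm.observe()['tcp_pos']
im=im[:,:,::-1].copy()
u,v=proj(m,p).astype(int); print(u,v,proj(m,p-[0,0,.008]),proj(m,p+[0,0,.03]),proj(m,p+[0,0,.06]))
c=cv2.resize(im[v-65:v+35,u-60:u+60],None,fx=5,fy=5,interpolation=cv2.INTER_CUBIC)
for dz,col in((-.008,(0,0,255)),(0,(0,255,0)),(.03,(255,0,0)),(.06,(255,0,255))):
    q=(proj(m,p+[0,0,dz])-[u-60,v-65])*5; cv2.circle(c,(int(q[0]),int(q[1])),4,col,-1)
cv2.imwrite('pics/s3c.png',c)
```

```text
296 328 [296.22097129 330.71552423] [296.04524668 319.29902853] [295.90222775 310.00735946]
```

View pics/s3c.png

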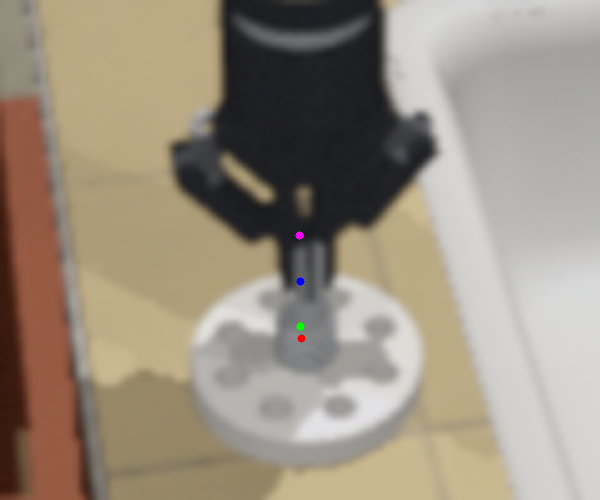

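The side view shows the shut fingertips about 20–25 mm behind the reported TCP, above the hub, so the fingers missed it. I'll open them and find the real tip length by touching the disc.

Emit:
carry_out:
  commands: [0,0,0,0,0,0,0,0,0,0,0,0,0,0,0,0,0,0,0,0,0,0,0,0,0,0,0,0,0,0,0,0,1,0,0,0,0,0,2,0,0,0,0,0,2.5,0,0,0,0,0,2.8,0,0,0,0,0,2.8,0,0,0]
  fingers: 5.5

```text
time_s: 4.4
tcp_pos: [0.4687, -0.2992, 0.0047]
tool_rot: [0.708, 0.707, -0.0, -0.001]
ft_force: [-0.6, 0.0, 0.4]
grip_width: 0.0548
grip_force: 0.0
```

Emit:
carry_out:
  commands: [0,0,0.3,0,0,0,0,0,0.5,0,0,0,0,0,0.5,0,0,0]

```text
time_s: 4.7
tcp_pos: [0.469, -0.2994, 0.0002]
tool_rot: [0.708, 0.707, 0.0, -0.0]
ft_force: [-0.0, -0.1, -0.2]
grip_width: 0.0552
grip_force: 0.0
```

Emit:
carry_out:
  commands: [0,0,0.2,0,0,0,0,0,0.4,0,0,0,0,0,0.4,0,0,0]

```text
time_s: 5.0
tcp_pos: [0.4689, -0.2993, -0.0039]
tool_rot: [0.708, 0.707, 0.0, -0.0]
ft_force: [-0.3, -0.3, 0.8]
grip_width: 0.055
grip_force: 0.0
```

Emit:
carry_out:
  commands: [0,0,0,0,0,0,0,0,0,0,0,0,0,0,0,0,0,0,0,0,0,0,0,0,0,0,0,0,0,0,0,0,0,0,0,0]
  fingers: 0
  squeeze: 50

```text
time_s: 5.6
tcp_pos: [0.4692, -0.2995, -0.0034]
tool_rot: [0.708, 0.707, -0.0, 0.0]
ft_force: [-0.7, 0.5, 5.7]
grip_width: 0.0287
grip_force: 49.5
```

Emit:
carry_out:
  commands: [0,0,-1,0,0,0,0,0,-3,0,0,0,0,0,-7,0,0,0,0,0,-11,0,0,0,2,1,-15,0,0,0,6,2,-19,0,0,0,10,4,-23,0,0,0,14,5,-26,0,0,0,18,6,-28,0,0,0,22,7,-28,0,0,0,26,8,-28,0,0,0,30,9,-28,0,0,0,33,10,-28,0,0,0,35,10,-28,0,0,0,35,10,-28,0,0,0,35,10,-28,0,0,0,35,10,-28,0,0,0]

```text
time_s: 7.3
tcp_pos: [0.5694, 0.0496, 0.2765]
tool_rot: [0.708, 0.706, -0.0, 0.0]
ft_force: [-0.2, 0.7, -1.2]
grip_width: 0.0283
grip_force: 49.7
```

Run:
```python
from h import *
im,m=snap('wrist','w4.png'); s=arm.observe(); print(s['tcp_pos'],s['ft_force'],s['grip_width'])
np.save('w4.npy',m,allow_pickle=True)
a,m2=snap('side','s4.png')
for q in ([.57,.18,.1745],[.57,.18,.112]): print(proj(m,q),proj(m2,q))
```

```text
[0.56945632 0.04945521 0.27647791] [ 0.21406098 -0.05532325 -1.84939983] 0.028549279418546868
[318.90371305  11.12178336] [302.03452438 176.40448515]
[318.98384562  31.52085902] [302.13269026 194.39683049]
```

View pics/w4.png

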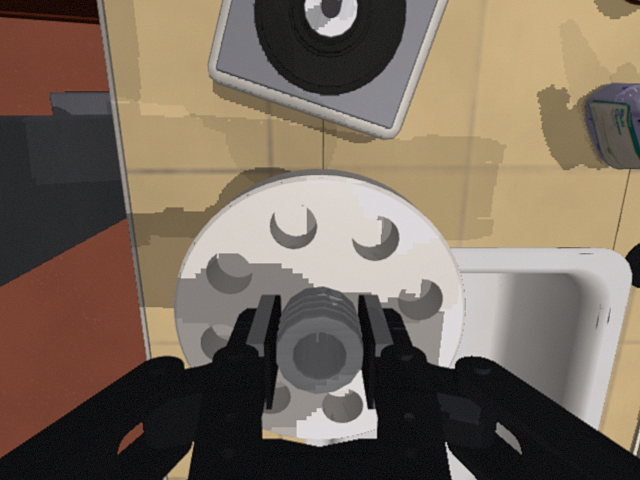

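Emit:
carry_out:
  commands: [2,0,0,0,0,0,4.5,0,0,0,0,0,4.5,0,0,0,0,0,4.5,0,0,0,0,0]

```text
time_s: 7.8
tcp_pos: [0.5696, 0.095, 0.2763]
tool_rot: [0.708, 0.707, -0.0, 0.0]
ft_force: [0.1, -0.2, -2.1]
grip_width: 0.0287
grip_force: 49.7
```

Run:
```python
from h import *
m=np.load('w4.npy',allow_pickle=True).item()
a=atz(m,212,72,.084);b=atz(m,392,135,.084);c=atz(m,237,0,.084);print(a,b,c,np.degrees(np.arctan2(*(b-a)[1::-1])),np.degrees(np.arctan2(*(c-a)[1::-1])))
print('hub',atz(m,320,352,.324))
im,m=snap('wrist','w5.png'); s=arm.observe(); print(s['tcp_pos'])
np.save('w5.npy',m,allow_pickle=True)
S=cv2.imread('pics/s4.png')
A=cv2.resize(im[20:170,230:430,::-1],None,fx=3,fy=3); B=cv2.resize(S[160:235,270:335],None,fx=6,fy=6)
print(A.shape,B.shape); cv2.imwrite('pics/c5.png',np.hstack([A[:450],B[:450,:200*1]]) if 0 else A)
cv2.imwrite('pics/c5.png',np.hstack([cv2.resize(A,(500,375)),cv2.resize(B,(300,346))[:346] if 0 else cv2.resize(B,(300,375))]))
```

```text
[0.4845918  0.15552183 0.084     ] [0.63055677 0.10649056 0.084     ] [0.50748162 0.20671794 0.084     ] -18.56777960167431 65.91054054053765
hub [0.57029759 0.05034733 0.324     ]
[0.56965006 0.09463631 0.27633492]
(450, 600, 3) (450, 390, 3)
```

View pics/c5.png

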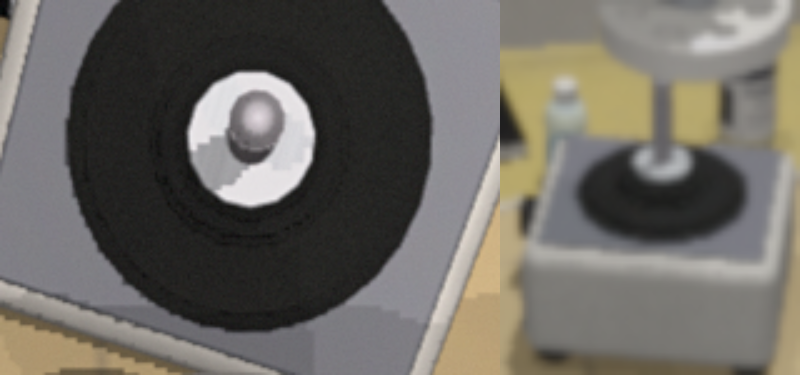

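Run:
```python
from h import *
m=np.load('w5.npy',allow_pickle=True).item(); s=arm.camera_model('side'); t=arm.camera_model('top')
print('tip W',atz(m,333.2,66,.1735),'sh W',atz(m,330.6,75.6,.112),'sh S',atz(s,305.1,192.6,.112),'sh T',atz(t,222.5,236.75,.112))
for k in('x',):
  # mixer edges in crop c5
  a=atz(m,230+0/2.5,20+280/2.5,.084);b=atz(m,230+275/2.5,20+372/2.5,.084);print(np.degrees(np.arctan2(*(b-a)[1::-1])))
  a=atz(m,230+413/2.5,20+372/2.5,.084);b=atz(m,230+500/2.5,20+155/2.5,.084);print(np.degrees(np.arctan2(*(b-a)[1::-1])))
w=np.load('w4.npy',allow_pickle=True).item()
for z in (.1,.2):pass
```

```text
tip W [0.57859217 0.19621501 0.1735    ] sh W [0.57863414 0.19584573 0.112     ] sh S [0.58080614 0.18877642 0.112     ] sh T [0.57284644 0.19436515 0.112     ]
-18.339246849974696
70.61663992039075
```

Emit:
carry_out:
  commands: [4,0.3,0,0,0,0,8,0.7,0,0,0,0,10.1,0.8,0,0,0,0,10.1,0.8,3,0,0,0,10.1,0.8,6,0,0,0,10.1,0.8,8.5,0,0,0,10.1,0.8,8.5,0,0,0,10.1,0.8,8.5,0,0,0]

```text
time_s: 8.65
tcp_pos: [0.578, 0.1956, 0.1919]
tool_rot: [0.708, 0.706, -0.0, -0.0]
ft_force: [-1.1, 0.6, -0.2]
grip_width: 0.0285
grip_force: 49.8
```

Emit:
carry_out:
  commands: [0,0,0.5,0,0,0,0,0,1,0,0,0,0,0,1.5,0,0,0,0,0,2,0,0,0,0,0,2.5,0,0,0,0,0,2.5,0,0,0]

```text
time_s: 9.25
tcp_pos: [0.5773, 0.1963, 0.1654]
tool_rot: [0.708, 0.707, -0.001, -0.0]
ft_force: [0.3, -0.3, -1.9]
grip_width: 0.0287
grip_force: 49.9
```

Emit:
carry_out:
  commands: [0,0,0.5,0,0,0,0,0,1,0,0,0,0,0,1.5,0,0,0,0,0,2,0,0,0,0,0,2.5,0,0,0,0,0,3,0,0,0,0,0,3.5,0,0,0,0,0,4,0,0,0,0,0,4.5,0,0,0,0,0,5,0,0,0,0,0,5,0,0,0]

```text
time_s: 10.35
tcp_pos: [0.5773, 0.1963, 0.1155]
tool_rot: [0.708, 0.707, -0.0, -0.0]
ft_force: [-0.4, 0.7, -1.6]
grip_width: 0.0285
grip_force: 49.9
```

Emit:
carry_out:
  commands: [0,0,0.2,0,0,0,0,0,0.4,0,0,0,0,0,0.5,0,0,0,0,0,0.5,0,0,0]

```text
time_s: 10.75
tcp_pos: [0.5777, 0.1964, 0.1112]
tool_rot: [0.708, 0.707, -0.0, -0.0]
ft_force: [0.5, -0.1, -1.3]
grip_width: 0.0281
grip_force: 49.9
```

Emit:
carry_out:
  commands: [0,0,0.1,0,0,0,0,0,0.2,0,0,0,0,0,0.2,0,0,0]

```text
time_s: 11.05
tcp_pos: [0.5777, 0.1964, 0.1092]
tool_rot: [0.708, 0.707, -0.0, -0.0]
ft_force: [0.3, -0.4, -1.6]
grip_width: 0.0284
grip_force: 49.9
```

Emit:
carry_out:
  commands: [0,0,0.1,0,0,0,0,0,0.2,0,0,0,0,0,0.2,0,0,0]

```text
time_s: 11.35
tcp_pos: [0.5781, 0.1965, 0.1077]
tool_rot: [0.708, 0.707, 0.0, 0.0]
ft_force: [-0.4, 0.1, 2.9]
grip_width: 0.0285
grip_force: 50.2
```

Emit:
carry_out:
  commands: [0,0,-0.05,0,0,0,0,0,-0.1,0,0,0,0,0,-0.1,0,0,0,0,0,-0.1,0,0,0,0,0,-0.1,0,0,0,0,0,-0.6,0,0,0,0,0,-2,0,0,0,0,0,-4,0,0,0,0,0,-7,0,0,0,0,0,-11,0,0,0,0,0,-15,0,0,0,0,0,-17,0,0,0]
  fingers: 5.5

```text
time_s: 12.55
tcp_pos: [0.5787, 0.1966, 0.2815]
tool_rot: [0.708, 0.707, 0.002, 0.001]
ft_force: [0.5, -0.3, -0.7]
grip_width: 0.0549
grip_force: 0.0
```

Emit:
carry_out:
  commands: [-30,-13,0,0,0,-116,-30,-13,0,0,0,-116,-30,-13,0,0,0,-116,-30,-13,0,0,0,-116,-30,-13,0,0,0,-116,-30,-13,0,0,0,-116,-30,-13,0,0,0,-116,-30,-13,0,0,0,-116,-30,-13,0,0,0,-116,-30,-13,0,0,0,-116,-30,-13,0,0,0,-116,-30,-13,0,0,0,-116,-30,-13,0,0,0,-116,-30,-13,0,0,0,-116,-30,-13,0,0,0,-116]

```text
time_s: 14.05
tcp_pos: [0.4473, -0.1034, 0.2777]
tool_rot: [-0.226, 0.974, -0.0, 0.0]
ft_force: [0.1, -0.2, -0.0]
grip_width: 0.0551
grip_force: 0.0
```

Emit:
carry_out:
  commands: [0,0,0,0,0,-116,0,0,0,0,0,-116,0,0,0,0,0,-116,0,0,0,0,0,-116,0,0,0,0,0,-116,0,0,0,0,0,-116,0,0,0,0,0,-116,0,0,0,0,0,-116,0,0,0,0,0,-116,0,0,0,0,0,-116,0,0,0,0,0,-116,0,0,0,0,0,-116,0,0,0,0,0,-116,0,0,0,0,0,-116,0,0,0,0,0,-116]

```text
time_s: 15.55
tcp_pos: [0.4474, -0.1034, 0.2776]
tool_rot: [0.945, -0.327, 0.0, 0.0]
ft_force: [1.1, 0.4, 0.7]
grip_width: 0.0552
grip_force: 0.0
```

Run:
```python
from h import *
im,m=snap('wrist','w6.png'); s=arm.observe(); print(s['tcp_pos'],s['tool_rot'],s['time_s'],s['qpos'])
np.save('w6.npy',m,allow_pickle=True)
t,mt=snap('top','t6.png')
u,v=proj(m,[.465,-.135,.002]).astype(int); print(u,v)
u=np.clip(u,100,540);v=np.clip(v,120,360)
A=cv2.resize(im[v-110:v+110,u-100:u+100,::-1],(500,550)); B=cv2.resize(t[205:270,190:255,::-1],(300,300))
B=np.vstack([B,np.zeros((250,300,3),np.uint8)]); cv2.imwrite('pics/c6.png',np.hstack([A,B])); print(u,v)
```

```text
[ 0.44732913 -0.10343152  0.27750224] [ 9.44515522e-01 -3.28466766e-01  1.11123427e-04  9.33661655e-06] 15.6 [-3.86674464e-01  1.32530434e-01 -1.68904931e-01  1.26913804e+00
 -7.09755668e-06 -2.85890749e+00]
334 152
334 152
```

View pics/c6.png

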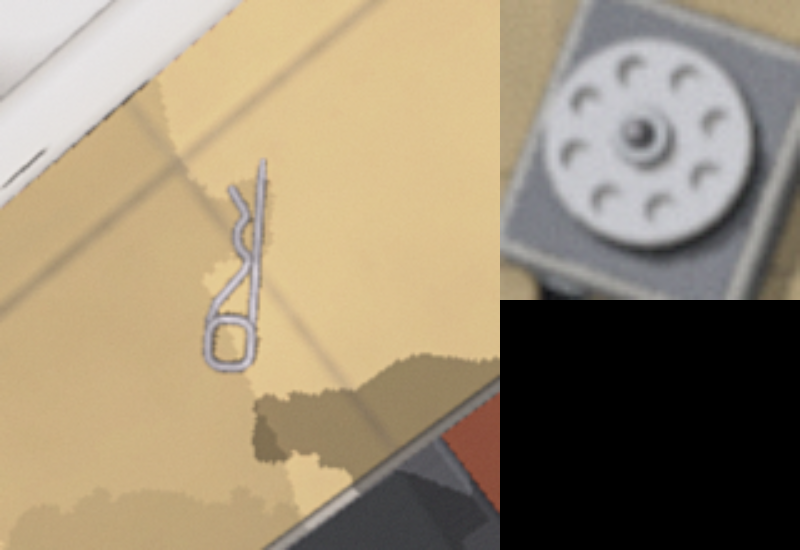

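Top view: the head sits on the spindle. Wrist view: clip loop centre at (326.2,179.2), leg tip at (339.6,106), leg base about (335.6,172).

Run:
```python
from h import *
m=np.load('w6.npy',allow_pickle=True).item()
L=atz(m,326.2,179.2,.006);T=atz(m,339.6,106,.002);B=atz(m,335.8,172,.002)
print(L,T,B,np.linalg.norm((T-L)[:2]))
print('leg yaw',np.degrees(np.arctan2(*(T-B)[1::-1])),'via loop',np.degrees(np.arctan2(*(T-L)[1::-1]))+6.84)
for z in(.05,-.005): cmd([L[0],L[1],z],-39.5)
```

```text
[ 0.44859824 -0.11187589  0.006     ] [ 0.49787198 -0.16736059  0.002     ] [ 0.44782471 -0.12412067  0.002     ] 0.07420548118516469
leg yaw -40.82641164122033 via loop -41.55300643785854
row [0.62, 0.59, 22.75] [-0.0, -0.01, 1.15]
row [0.61, 0.59, 28.25] [-0.0, -0.01, 1.15]
```

Emit:
carry_out:
  commands: [0.6,0.6,5,0,0,2.7,0.6,0.6,10,0,0,2.7,0.6,0.6,15,0,0,2.7,0.6,0.6,20,0,0,2.7,0.6,0.6,24,0,0,2.7,0.6,0.6,26,0,0,2.7,0.6,0.6,27.5,0,0,2.7,0.6,0.6,28.5,0,0,2.7,0.6,0.6,29.2,0,0,2.7,0.6,0.6,29.6,0,0,2.7,0.6,0.6,29.8,0,0,2.7,0.6,0.6,29.8,0,0,2.7]
  fingers: 4

```text
time_s: 16.85
tcp_pos: [0.4486, -0.112, -0.0204]
tool_rot: [0.937, -0.349, 0.0, 0.0]
ft_force: [-1.1, 0.2, 0.1]
grip_width: 0.04
grip_force: 0.0
```

Emit:
carry_out:
  commands: [0,0,0,0,0,0,0,0,0,0,0,0,0,0,0,0,0,0,0,0,0,0,0,0,0,0,0,0,0,0]
  fingers: 0
  squeeze: 40

```text
time_s: 17.35
tcp_pos: [0.4488, -0.112, -0.02]
tool_rot: [0.937, -0.348, 0.0, 0.0]
ft_force: [-0.6, -0.1, 5.5]
grip_width: 0.02
grip_force: 38.9
```

Emit:
carry_out:
  commands: [0,0,-0.3,0,0,0,0,0,-1.5,0,0,0,0,0,-4,0,0,0,0,0,-8,0,0,0,0,0,-12,0,0,0,0,0,-16,0,0,0,0,0,-20,0,0,0,0,0,-22,0,0,0]
  squeeze: 70

```text
time_s: 18.15
tcp_pos: [0.4495, -0.1123, 0.203]
tool_rot: [0.937, -0.348, 0.002, 0.0]
ft_force: [0.3, -0.1, -1.0]
grip_width: 0.0184
grip_force: 68.6
```

Emit:
carry_out:
  commands: [-2,-3,0,0,0,-2,-5,-7,0,0,0,-5,-8,-11,0,0,0,-9,-10,-14.5,0,0,0,-12,-12,-18,0,0,0,-15,-14,-21,0,0,0,-18,-16.5,-24,0,0,0,-20,-18.5,-27,0,0,0,-22,-19.7,-29,0,0,0,-22.2,-19.7,-29,0,0,0,-22.2,-19.7,-29,0,0,0,-22.2,-19.7,-29,0,0,0,-22.2]

```text
time_s: 19.35
tcp_pos: [0.4884, 0.2356, 0.1994]
tool_rot: [0.987, -0.162, -0.0, 0.0]
ft_force: [0.2, -0.5, -0.3]
grip_width: 0.0185
grip_force: 68.6
```

Run:
```python
from h import *
s=arm.observe(); print(s['tcp_pos'],s['tool_rot'],s['time_s'],s['ft_force'],s['grip_width'])
d=np.array([.9472,-.3206,0]);l=np.array([.3206,.9472,0])
p=np.array([.5786,.196,0])-.097*d+.009*l; p[2]=.1385; cmd(p,-18.7)
```

```text
[0.48838663 0.23558956 0.19935643] [ 9.86820465e-01 -1.61818754e-01 -1.10730972e-04  2.18398460e-04] 19.35 [ 0.15295412 -0.51525775 -0.29155101] 0.018522010809362485
row [0.12, -0.04, 6.09] [0.03, 0.01, 0.08]
```

Emit:
carry_out:
  commands: [0,0,2,0,0,0,0,0,4,0,0,0,0,0,5.5,0,0,0,0,0,6.1,0,0,0,0,0,6.1,0,0,0,0,0,6.1,0,0,0]

```text
time_s: 19.95
tcp_pos: [0.4891, 0.2362, 0.1391]
tool_rot: [0.987, -0.162, 0.0, -0.0]
ft_force: [-0.3, -0.3, 0.9]
grip_width: 0.0184
grip_force: 68.6
```

Run:
```python
from h import *
im,m=snap('wrist','w7.png'); s=arm.observe(); p=s['tcp_pos']; print(p,s['tool_rot'],s['time_s'],s['ft_force'])
np.save('w7.npy',m,allow_pickle=True)
y=2*np.arctan2(s['tool_rot'][1],s['tool_rot'][0]); d=np.array([np.cos(y),np.sin(y),0]); l=np.array([-d[1],d[0],0])
for n,q in(('tip',p+.075*d-.009*l+[0,0,.022]),('loop',p-.009*l+.012*d+[0,0,.022]),('sptop',[.5786,.196,.1745]),('hole',[.5786,.196,.1605])): print(n,proj(m,q))
u,v=330,130
cv2.imwrite('pics/c7.png',cv2.resize(im[0:300,120:520,::-1],(800,600),interpolation=cv2.INTER_CUBIC))
```

```text
[0.48923683 0.23629387 0.13923488] [ 9.86840167e-01 -1.61697373e-01  5.98691620e-04 -2.93262385e-04] 20.0 [ 0.60370971  0.42113225 -0.41600537]
tip [349.15060628 107.9745892 ]
loop [345.52578573 285.80011284]
sptop [356.33231325  23.70313556]
hole [352.65690251  32.7492717 ]
```

View pics/c7.png

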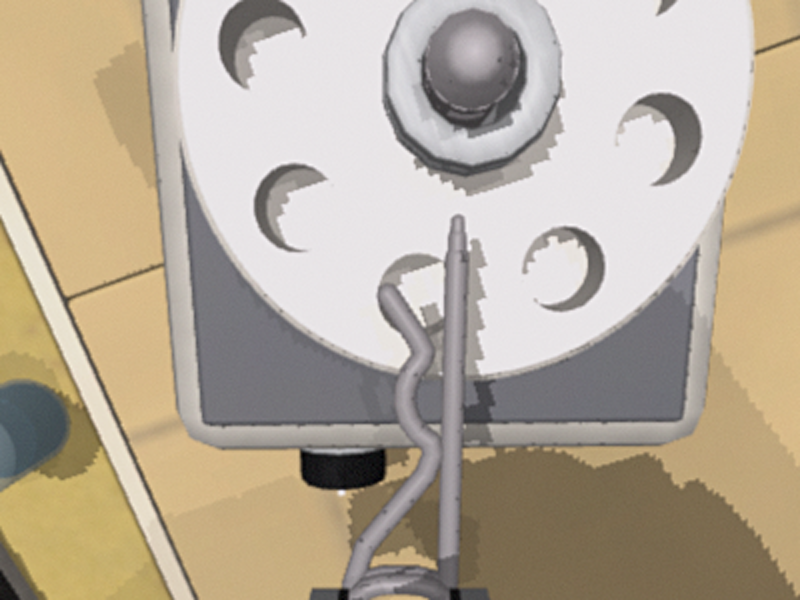

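The tip at (349,108) matches the prediction. The spindle top is centred about (357,29), the hub about (357,41), and the mixer's front panel edge runs from (221.5,212) to (462.5,210).

Run:
```python
from h import *
m=np.load('w7.npy',allow_pickle=True).item()
a=atz(m,221.5,212,.085);b=atz(m,462.5,210,.085);e=(a-b);print('front edge normal yaw',np.degrees(np.arctan2(e[1],e[0]))-90, np.linalg.norm(e))
a=atz(m,227.5,223.5,.08);b=atz(m,460,221.5,.08);e=(a-b);print(np.degrees(np.arctan2(e[1],e[0]))-90)
g=cv2.cvtColor(cv2.imread('pics/w7.png'),cv2.COLOR_BGR2GRAY).astype(int)
print('spindle row28',g[28,322:392].tolist())
print('row 20',g[20,322:392].tolist())
print('col357',g[0:70,357].tolist())
for v in(27,29,31):print(atz(m,357,v,.1685))
print('leg tip', atz(m,349,108.5,.161),'leg mid',atz(m,345.7,250,.161))
```

```text
front edge normal yaw -18.050376267477944 0.1295730551947409
-18.024273100933712
spindle row28 [207, 208, 212, 214, 206, 200, 196, 189, 162, 90, 93, 118, 116, 120, 120, 121, 122, 125, 126, 124, 129, 137, 144, 151, 161, 167, 171, 173, 177, 181, 185, 187, 188, 190, 189, 191, 192, 188, 184, 182, 178, 174, 170, 167, 157, 158, 150, 128, 115, 114, 111, 107, 108, 100, 94, 102, 105, 96, 72, 76, 100, 156, 206, 209, 213, 215, 214, 212, 211, 211]
row 20 [221, 218, 214, 212, 204, 204, 204, 203, 196, 193, 191, 177, 146, 134, 123, 122, 123, 127, 129, 130, 131, 134, 143, 154, 157, 164, 168, 173, 180, 177, 184, 181, 185, 187, 186, 188, 187, 186, 184, 182, 177, 174, 170, 167, 167, 161, 149, 139, 128, 120, 113, 114, 114, 111, 119, 125, 101, 103, 160, 204, 207, 209, 212, 214, 212, 208, 210, 207, 203, 203]
col357 [210, 202, 198, 185, 150, 126, 126, 128, 128, 133, 137, 142, 150, 155, 164, 170, 175, 176, 178, 182, 188, 189, 193, 195, 199, 200, 199, 194, 191, 188, 185, 179, 177, 172, 169, 165, 158, 153, 147, 135, 123, 112, 105, 99, 98, 96, 95, 96, 93, 92, 92, 91, 88, 88, 101, 83, 68, 94, 93, 74, 63, 60, 58, 67, 96, 124, 129, 134, 162, 208]
[0.57858945 0.19527988 0.1685    ]
[0.57807662 0.19543744 0.1685    ]
[0.57756251 0.19559539 0.1685    ]
leg tip [0.55729847 0.20390979 0.161     ] leg mid [0.51097987 0.21967125 0.161     ]
```

Emit:
carry_out:
  commands: [0.2,0.1,0.05,0,0,0,0.5,0.1,0.05,0,0,0,0.8,0.1,0.05,0,0,0,1.1,0.1,0.05,0,0,0,1.1,0.1,0.05,0,0,0]

```text
time_s: 20.5
tcp_pos: [0.4992, 0.2318, 0.1378]
tool_rot: [0.987, -0.162, 0.0, -0.0]
ft_force: [0.5, -0.6, -0.7]
grip_width: 0.0186
grip_force: 68.6
```

Emit:
carry_out:
  commands: [0.2,0,0,0,0,0,0.4,0,0,0,0,0,0.6,0,0,0,0,0,0.8,0,0,0,0,0,1,0,0,0,0,0,1,0,0,0,0,0]

```text
time_s: 21.1
tcp_pos: [0.5085, 0.2287, 0.1378]
tool_rot: [0.987, -0.162, 0.0, -0.0]
ft_force: [0.7, 0.4, -0.4]
grip_width: 0.0187
grip_force: 68.6
```

Emit:
carry_out:
  commands: [0.3,0,-0.05,0,0,0,0.6,0,-0.05,0,0,0,0.9,0,-0.05,0,0,0,1.2,0,-0.05,0,0,0,1.5,0,-0.05,0,0,0,1.5,0,-0.05,0,0,0]

```text
time_s: 21.7
tcp_pos: [0.5229, 0.2238, 0.1383]
tool_rot: [0.987, -0.162, 0.0, -0.0]
ft_force: [-0.1, 0.3, -0.4]
grip_width: 0.0183
grip_force: 68.6
```

Emit:
carry_out:
  commands: [0.2,0,0,0,0,0,0.4,0,0,0,0,0,0.6,0,0,0,0,0,0.8,0,0,0,0,0,0.8,0,0,0,0,0]

```text
time_s: 22.2
tcp_pos: [0.5297, 0.2215, 0.1381]
tool_rot: [0.987, -0.161, -0.0, -0.0]
ft_force: [-2.7, 1.4, -0.4]
grip_width: 0.0182
grip_force: 68.7
```

Emit:
carry_out:
  commands: [0.2,0,0,0,0,0,0.4,0,0,0,0,0,0.5,0,0,0,0,0,0.5,0,0,0,0,0]

```text
time_s: 22.6
tcp_pos: [0.5339, 0.22, 0.138]
tool_rot: [0.987, -0.161, -0.001, -0.0]
ft_force: [-6.1, 3.4, 0.1]
grip_width: 0.0186
grip_force: 68.7
```

Emit:
carry_out:
  commands: [0.2,0,0,0,0,0,0.4,0,0,0,0,0,0.5,0,0,0,0,0,0.5,0,0,0,0,0]

```text
time_s: 23.0
tcp_pos: [0.5384, 0.2185, 0.1379]
tool_rot: [0.987, -0.161, -0.001, -0.0]
ft_force: [-5.4, 2.9, -0.4]
grip_width: 0.0184
grip_force: 68.7
```

Emit:
carry_out:
  commands: [0.1,0,0,0,0,0,0.2,0,0,0,0,0,0.3,0,0,0,0,0,0.3,0,0,0,0,0]

```text
time_s: 23.4
tcp_pos: [0.5426, 0.2172, 0.1383]
tool_rot: [0.987, -0.162, 0.0, -0.0]
ft_force: [-2.0, 1.9, -0.8]
grip_width: 0.0182
grip_force: 68.7
```

Emit:
carry_out:
  commands: [-0.1,0,0,0,0,0,-0.2,0,0,0,0,0,-0.3,0,0,0,0,0,-0.3,0,0,0,0,0]

```text
time_s: 23.8
tcp_pos: [0.5396, 0.2182, 0.1384]
tool_rot: [0.987, -0.161, 0.0, 0.0]
ft_force: [-0.4, -0.1, -0.6]
grip_width: 0.0186
grip_force: 68.6
```

Emit:
carry_out:
  commands: [-0.15,0,0,0,0,0,-0.3,0,0,0,0,0,-0.4,0,0,0,0,0,-0.4,0,0,0,0,0]

```text
time_s: 24.2
tcp_pos: [0.5359, 0.2196, 0.1385]
tool_rot: [0.987, -0.161, 0.0, -0.0]
ft_force: [1.5, -0.5, -0.4]
grip_width: 0.0184
grip_force: 68.6
```

Emit:
carry_out:
  commands: [0.2,0,0,0,0,0,0.35,0,0,0,0,0,0.35,0,0,0,0,0]

```text
time_s: 24.5
tcp_pos: [0.5391, 0.2183, 0.1382]
tool_rot: [0.987, -0.162, -0.0, 0.0]
ft_force: [-0.9, 0.6, -0.2]
grip_width: 0.0183
grip_force: 68.6
```

Emit:
carry_out:
  commands: [0,0,0,0,0,0,0,0,0,0,0,0,0,0,0,0,0,0,0,0,0,0,0,0,0,0,0,0,0,0,0,0,-1,0,0,0,0,0,-3,0,0,0,0,0,-6,0,0,0,0,0,-10,0,0,0,-3,0,-12,0,0,0,-6,0,-12,0,0,0,-6,0,-12,0,0,0]
  fingers: 4.5

```text
time_s: 25.7
tcp_pos: [0.4799, 0.2385, 0.2603]
tool_rot: [0.987, -0.161, 0.0, -0.001]
ft_force: [0.2, -0.1, -1.0]
grip_width: 0.0451
grip_force: 0.0
```

Run:
```python
from h import *
im,m=snap('wrist','w8.png'); s=arm.observe(); print(s['tcp_pos'],s['time_s'],s['ft_force'])
# expected clip points if snapped on at rest
c=np.array([.5783,.1957,.1605]); y=np.radians(-18.5); d=np.array([np.cos(y),np.sin(y),0]); l=np.array([-d[1],d[0],0])
g=cv2.cvtColor(im,cv2.COLOR_RGB2GRAY).astype(int)
for k in (-.038,-.025,-.018,.012,.02,.028,.034):
    q=proj(m,c+k*d); u,v=q.round().astype(int); print(k,q.round(1),g[v,u-10:u+11].tolist() if 0<=v<480 else '')
for n,q in (('loop +y flank',c-.044*d+.018*l),('loop -y',c-.044*d),('sp top',c+[0,0,.008])):
    u,v=proj(m,q).round().astype(int); print(n,u,v,g[v,u-25:u+26].tolist() if 0<=v<480 else '')
```

```text
[0.48133802 0.2381129  0.25971378] 25.75 [ 0.41389224  0.36916472 -0.81568442]
-0.038 [337.  120.7] [155, 154, 147, 132, 151, 171, 181, 164, 143, 134, 146, 139, 161, 178, 178, 197, 233, 236, 241, 241, 240]
-0.025 [337.3  98.3] [152, 148, 150, 157, 159, 147, 131, 156, 170, 169, 151, 130, 152, 179, 178, 178, 176, 213, 244, 242, 240]
-0.018 [337.4  85.9] [134, 191, 241, 246, 232, 151, 129, 155, 171, 173, 154, 127, 126, 153, 155, 155, 155, 160, 167, 174, 181]
0.012 [338.2  30.6] [188, 206, 218, 220, 190, 138, 149, 172, 181, 163, 140, 120, 158, 220, 227, 225, 223, 223, 221, 217, 214]
0.02 [338.4  15.1] [240, 239, 241, 244, 228, 146, 148, 169, 181, 163, 141, 160, 227, 243, 240, 240, 239, 239, 240, 239, 240]
0.028 [338.6  -0.6] 
0.034 [338.7 -12.6] 
loop +y flank 308 131 [122, 126, 123, 120, 120, 129, 151, 175, 194, 207, 222, 232, 242, 241, 241, 240, 241, 239, 240, 243, 228, 142, 158, 168, 163, 146, 113, 84, 129, 178, 177, 176, 214, 247, 243, 227, 193, 167, 172, 199, 205, 213, 217, 208, 197, 191, 187, 171, 148, 148, 166]
loop -y 337 131 [178, 177, 176, 214, 247, 243, 227, 193, 167, 172, 199, 205, 213, 217, 208, 197, 191, 187, 171, 148, 148, 166, 172, 160, 140, 117, 136, 161, 178, 174, 210, 243, 242, 240, 240, 240, 240, 240, 239, 240, 240, 239, 239, 240, 240, 239, 240, 239, 240, 239, 239]
sp top 338 51 [236, 200, 148, 188, 229, 217, 162, 152, 166, 168, 155, 140, 112, 111, 129, 132, 132, 138, 146, 163, 179, 189, 194, 203, 208, 211, 212, 204, 194, 186, 177, 156, 124, 125, 116, 116, 117, 111, 82, 78, 109, 180, 226, 228, 225, 222, 221, 217, 215, 201, 167]
```

```bash
python3 -c "
from cell import arm
print(arm.job_done())"
```

```text
the job is handed in; nothing more can be done
None
```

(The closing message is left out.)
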